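Build up the two gear shafts of a small two-speed reducer

ROBOT

A 6-joint arm with a two-finger parallel gripper is mounted at the origin on a cart in front of the work surface, level with it; the furniture and walls round the work are solid. World frame = base frame: x ahead of the robot, y to its left, z up, the work surface at z = 0. Lengths are in m, angles in rad, forces in N, time in s.
With the tool pointing down it reaches from about 0.3 to 0.75 m from the base axis. Payload 8.5 kg.
Tool frame: the origin (TCP) lies where the fingers leave the gripper's body, on its centre line; the fingertips stand 73 mm ahead of it and the grasp point (between the pads) lies 54 mm ahead of it; z points along the fingers, y is the line along which they close (so a half turn about z gives the same grasp; the last joint's range is limited). The gripper opens to 85 mm and grips with 20 to 120 N. Pads are 22 mm wide; open, the fingers measure 114 mm over their backs; the gripper's body (76 mm by 85 mm) begins 54 mm behind the grasp point. The pads swing forward as they close: fully open they stand 13 mm farther back than shut.
Start: joints at [-1.446, 0.381, 1.297, -0, 1.464, -0.215], TCP at [0.183, -0.519, 0.304] pointing down, gripper open.
Joint ranges: [-3.11, 3.11], [-0.89, 2.33], [0.22, 2.48], [-1.42, 4.56], [0.17, 2.85], [-2.88, 2.88]. Speed limits (rad/s): [2.39, 2.39, 3.14, 3.14, 3.14, 3.14].

INTERFACE

Orientations are given as [roll, pitch, yaw] about the fixed x, y, z axes, in that order (R = Rz(yaw) Ry(pitch) Rx(roll)).
In Python, from bench import r, get_image, get_calibration, workorder, models gives the robot as it stands.
- The arm moves only by the tool apply_moves, never from a script. Its argument "motion" is a list that holds one entry, the list of rows, each a list of 4 numbers: the shift along the tool's x, y, z in units of 0.12 m (1.0 is 0.12 m), then the turn about the tool's z in units of 180 degrees (1.0 is 180 degrees). A call has 1 to 12 rows; each row is the pose to reach, as a shift and turn from the pose commanded when the call began, along the tool's axes at that moment, turning the shorter way round; what a row does not reach only later rows make up. A row lasts 1/12 s, in which the tool goes at most 41.7 mm and 7.16 degrees, less where a joint would pass 70% of its speed; a pose out of reach is approached as far as the arm can. A call with a number of a shift or a turn outside -1 to 1 is refused whole. A call with a gripper value outside its range is refused whole. "gripper" is the closure, from 0 (fully open) to 1 (shut), set as the call begins (left out, the last holds). The fingers move at their own pace and stop on an object; "force" is the grip in N (left out, the last holds). Time passes only in rows, so rows that repeat a pose let the fingers close. It gives the time, the measured TCP pose, the force, the opening and the grip force at its end, in the units of the state.
- r.get_obs(): the state, without advancing time (a new reading comes with each control period).
- get_image(name): name is "scene" or "top"; returns the picture (480x640x3 uint8, blue, green, red); there is no depth.
- get_calibration(name): a dict with "camera_matrix" (3x3 intrinsics, pixels), "k1" (the pictures are not rectified: a ray, as slopes to the right and down, at radius r is drawn at 1 + k1 r^2 times it, then the intrinsics apply), "view" (4x4, takes a point from world to camera coordinates). Camera axes: x right, y down, z forward; pixel columns grow to the right and rows downward; lengths in m; the calibration is good to about 2 mm. A picture is of the moment at which its call begins. get_calibration takes no time and is no camera call.
- workorder.sign_off(): hands the job in; it is judged then, once.
Trained networks look in the newest picture that a camera, given by its name, has taken for a name from the list of things; names that differ only in an ending like _2 or _b are one class to them, and where a whole thing is asked for, a point or a joint stands for the part that bears it (a point fixed in the world has none). Each returns a list of dicts, best first, with "confidence" (0 to 1); they miss things now and then, are a little off and sometimes report something else, mostly with a low value. They report only what shows in the picture. A call takes as long as a camera call.
- models.search_frame(target, camera): "xyz" ([x, y, z] in m, in world coordinates, good to about 4 mm: the middle of the surface that is visible of it).
The state is a dict: "time": time; "qpos": joint angles; "joint_velocities": joint speeds; "tau": joint torques, N m; "tool_pos": TCP position; "tool_rot": TCP orientation; "ft_force": force on the tool from outside, world axes, zero at the start; "wrist_torque": the same for the moment, N m; "grip_width": opening from 0.0 (shut) to 1.0 (fully open); "finger_force": force on a finger pad.
Only numpy, scipy, OpenCV 4.12 (cv2) and the standard library are available. Lean on these libraries where they do the work, as an engineer would, in place of code of your own. Each camera call takes 0.05 s, during which the arm holds its last target. There are 200 camera calls.

TASK

Build up the two gear shafts of a small reducer, ready for pinning in the press: their gears have to end up level with one another, so the order counts. On the bright shaft in the square block put the large brass wheel at the bottom and the small brass pinion on top of it; on the black shaft in the round base put the small steel pinion at the bottom, then the copper sleeve, then the large black wheel on top, both wheels with their hubs upward as they lie. Every part must be threaded on its shaft and sit fully down and flat on what is below it.

Things in the scene. Friction and masses are not known exactly. Their poses are not given: they have to be found in the camera images.
- bright_shaft: Bright steel shaft standing upright in the SQUARE aluminium block, 80 x 80 x 20 mm.  Fixed. Origin on the bench, on the shaft's axis; z up along it. From the bench up: base to 20 mm, flange 34 mm wide to 26 (the first part rests on it), seat 18 wide to 44, taper to 12 wide at 49, journal 12 wide to 68, cone to a 5 mm tip at 78. Both shafts have the same form.
- black_shaft: Black shaft standing upright in the ROUND black base, 82 mm in diameter, 20 mm high.  Fixed. Origin on the bench, on the shaft's axis; z up along it. From the bench up: base to 20 mm, flange 34 mm wide to 26 (the first part rests on it), seat 18 wide to 44, taper to 12 wide at 49, journal 12 wide to 68, cone to a 5 mm tip at 78. Both shafts have the same form.
- press: The bench press between the arm's left side and the work: an upright grey column with a blue head, fixed, an obstacle only. Origin at its foot; from there it reaches 85 mm toward the robot, 75 mm away from it, 65 mm to either side and 0.34 m up; a hose leads off behind it. All the parts and both shafts lie to its right; go round it on the robot's side.
- brass_wheel: Large spoked gear wheel of yellow brass: toothed rim of 63 mm diameter and 10 mm height, and above it a round hub of 28 mm diameter up to 24 mm height (grip it there, just above the rim); through bore of 21 mm, which goes over the thick seat. About 0.14 kg. Lies loose and flat on the bench, right way up; origin at the centre of its underside, z up along the bore.
- brass_pinion: Small gear of yellow brass, 33 mm over the teeth, 14 mm high, the same all the way up; through bore of 15 mm, which fits the thin journal only. About 0.06 kg. Lies loose and flat on the bench, right way up; origin at the centre of its underside, z up along the bore.
- steel_pinion: Small gear of bright steel, 33 mm over the teeth, 14 mm high, the same all the way up; through bore of 21 mm, which goes over the thick seat. About 0.05 kg. Lies loose and flat on the bench, right way up; origin at the centre of its underside, z up along the bore.
- copper_sleeve: Plain spacer sleeve of reddish copper colour, a smooth ring of 29 mm diameter and 10 mm height; through bore of 21 mm. About 0.03 kg. Lies loose and flat on the bench, right way up; origin at the centre of its underside, z up along the bore.
- black_wheel: Large black gear wheel with a solid web: toothed rim of 63 mm diameter and 10 mm height, and above it a round hub of 28 mm diameter up to 22 mm height (grip it there, just above the rim); through bore of 15 mm, which fits the thin journal only. About 0.14 kg. Lies loose and flat on the bench, right way up; origin at the centre of its underside, z up along the bore.

How it is judged:
By the outcome, as a careful person would: the job done as asked, in the order asked, and still so for the second after the job is handed in, with the robot touching nothing.
It also fails if it takes over 122 s, if anything falls off the work surface, if the arm or the gripper's body presses on something with over 40 N, if the wrist force passes 120 N, or if a joint passes its speed limit or range.

## Working session

There is one attempt and no reset: what is moved stays moved. The work goes in short steps, Python scripts to look and compute and a tool call to move; the robot and the scene stay as the last step left them, time stands still between calls to the robot, and variables do not carry over. Pictures are saved under pics/ and viewed, at most 14 in all, crops included, and the job is handed in when it is done.

Besides the shell and the picture viewer there is one more tool, called after ">>>" as name([rows], argument=value, ...), one row to a line, values as JSON. apply_moves: Moves the arm, as the interface text tells. Its arguments: {"type":"object","properties":{"motion":{"type":"array","items":{"type":"array","items":{"type":"array","items":{"type":"number","minimum":-1,"maximum":1}}}},"gripper":{"type":"number"},"force":{"type":"number"}},"required":["motion"]}

```bash
mkdir -p pics; python3 - <<'E'
from bench import r,get_image,get_calibration,models
import cv2,numpy as np
for c in("scene","top"):
    im=get_image(c);cv2.imwrite(f"pics/{c}0.png",im)
    k=get_calibration(c);print(c,k['camera_matrix'].__repr__(),k['k1'],np.round(k['view'],4).tolist())
    for n in"bright_shaft black_shaft press brass_wheel brass_pinion steel_pinion copper_sleeve black_wheel".split():
        print(n,[(np.round(d['xyz'],4).tolist(),round(d['confidence'],2)) for d in models.search_frame(n,c)[:3]])
print(r.get_obs())
E
```

```text
scene array([[519.47610898,   0.        , 313.922547  ],
       [  0.        , 519.47610898, 232.26003951],
       [  0.        ,   0.        ,   1.        ]]) -0.014211658329891415 [[-0.5166, -0.8562, -0.0075, 0.1376], [-0.4287, 0.2662, -0.8634, 0.3015], [0.7412, -0.4428, -0.5045, 0.6541], [0.0, 0.0, 0.0, 1.0]]
bright_shaft [([0.4438, -0.3393, 0.0191], 0.78)]
black_shaft []
press [([0.5803, -0.0402, 0.0125], 0.43)]
brass_wheel []
brass_pinion []
steel_pinion [([0.5841, -0.038, 0.0095], 0.62)]
copper_sleeve []
black_wheel []
top array([[446.42338734,   0.        , 315.72363483],
       [  0.        , 446.42338734, 246.13391697],
       [  0.        ,   0.        ,   1.        ]]) -0.0035527915206178006 [[0.0127, -0.9985, 0.0526, -0.1743], [-0.9938, -0.0184, -0.1092, 0.5148], [0.11, -0.0509, -0.9926, 0.8189], [0.0, 0.0, 0.0, 1.0]]
bright_shaft [([0.4526, -0.3452, 0.0191], 0.76)]
black_shaft [([0.4349, -0.1007, 0.019], 0.97), ([0.493, -0.2288, 0.0096], 0.23)]
press []
brass_wheel [([0.5945, -0.2945, 0.0106], 0.55)]
brass_pinion [([0.5596, -0.4208, 0.011], 0.68)]
steel_pinion []
copper_sleeve [([0.4936, -0.2292, 0.0122], 0.47)]
black_wheel [([0.5916, -0.1869, 0.0098], 0.78)]
{'time': 0.9, 'qpos': array([-1.44629816e+00,  3.80593948e-01,  1.29735317e+00,  1.09878732e-05,
        1.46360856e+00, -2.15301737e-01]), 'joint_velocities': array([-0.00020118, -0.00071357, -0.00090518, -0.00078087,  0.0001474 ,
        0.00130301]), 'tau': array([ 1.11838315e-03, -4.48315394e+01, -2.31462210e+01, -1.37569773e-04,
        4.98891532e-04, -1.98047104e-05]), 'tool_pos': array([ 0.1833124 , -0.51854747,  0.30394147]), 'tool_rot': array([ 3.14155420e+00, -2.77351518e-06,  3.39798723e-01]), 'ft_force': array([-1.1856147 ,  0.54658656,  0.04654882]), 'wrist_torque': array([ 0.00464223, -0.00349338, -0.01062718]), 'finger_force': 0.0, 'grip_width': 1.0026633429382796}
```

View pics/top0.png

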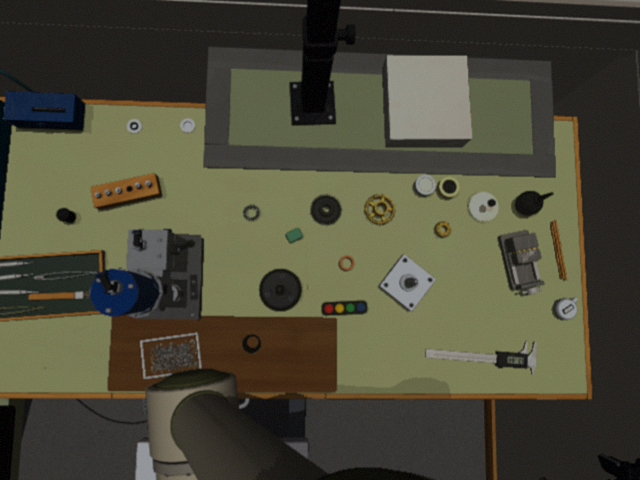

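View pics/scene0.png

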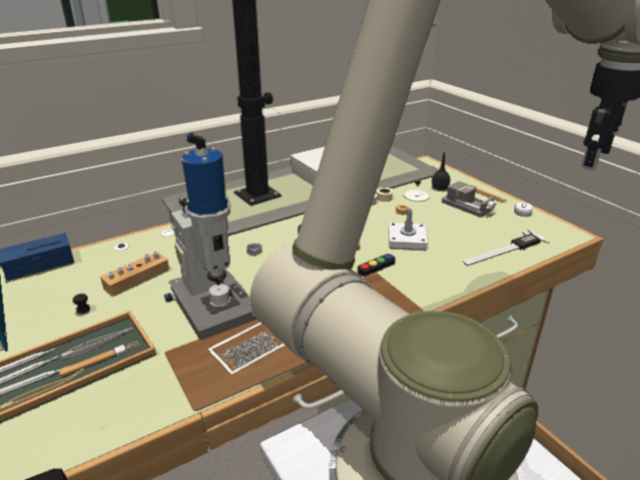

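```bash
cat >h.py <<'E'
import numpy as np,cv2
from bench import get_image,get_calibration,r,models
from scipy.optimize import minimize
C={n:get_calibration(n) for n in("top","scene")}
def proj(P,c="top"):
    k=C[c];V=np.array(k['view']);K=np.array(k['camera_matrix'])
    p=np.atleast_2d(P)@V[:3,:3].T+V[:3,3];s=p[:,:2]/p[:,2:];s=s*(1+k['k1']*(s**2).sum(1,keepdims=True))
    return s*[K[0,0],K[1,1]]+K[:2,2]
def ray(u,v,z,c="top"):
    f=lambda x:((proj([x[0],x[1],z],c)[0]-[u,v])**2).sum()
    return minimize(f,[.45,-.25],method='Nelder-Mead',options=dict(xatol=1e-6,fatol=1e-9)).x
A=np.linspace(0,2*np.pi,72,endpoint=False)
def circ(x,y,R,z): return np.c_[x+R*np.cos(A),y+R*np.sin(A),0*A+z]
def fit(im,xy,circs,c="top",rng=.008):
    g=cv2.GaussianBlur(im,(0,0),.7).astype(np.float32)
    def val(p):
        m=p.astype(np.float32)[None];return cv2.remap(g,m[...,0],m[...,1],cv2.INTER_LINEAR)[0]
    def cost(p):
        return -sum(np.abs((val(proj(circ(*p,R+.0013,z),c))-val(proj(circ(*p,R-.0013,z),c))).mean(0)).sum()*R**.5 for R,z in circs)
    G=np.arange(-rng,rng+1e-6,.001)
    b=min(((cost((xy[0]+a,xy[1]+d)),a,d) for a in G for d in G))
    q=minimize(cost,[xy[0]+b[1],xy[1]+b[2]],method='Nelder-Mead',options=dict(initial_simplex=np.array([[0,0],[.001,0],[0,.001]])+[xy[0]+b[1],xy[1]+b[2]],xatol=1e-5))
    return q.x,q.fun
M=dict(brass_wheel=[(.014,.024),(.0105,.024),(.0315,.010)],black_wheel=[(.014,.022),(.0075,.022),(.0315,.01)],
steel_pinion=[(.0105,.014),(.0165,.014)],brass_pinion=[(.0075,.014),(.0165,.014)],copper_sleeve=[(.0145,.01),(.0105,.01)],
black_shaft=[(.041,.02),(.017,.026)],bright_shaft=[(.017,.026),(.0025,.078)])
E
python3 - <<'E'
from h import *
im=cv2.imread("pics/top0.png")
px=dict(brass_wheel=(379,209,.015),brass_pinion=(443,229,.014),black_wheel=(326,209,.02),copper_sleeve=(346,263,.01),steel_pinion=(251,212,.014),bright_shaft=(410,282,.078),black_shaft=(280,290,.02))
T=[]
for n,(u,v,z) in px.items():
    x0=ray(u,v,z);q,f=fit(im,x0,M[n]);print(n,np.round(x0,4),np.round(q,4),round(f,2))
    c=proj([*q,.01])[0].astype(int);s=5
    t=cv2.resize(im[c[1]-25:c[1]+25,c[0]-25:c[0]+25],None,fx=s,fy=s,interpolation=cv2.INTER_CUBIC)
    t=cv2.convertScaleAbs(t,alpha=1.3,beta=15);t0=t.copy()
    L=M[n]+([(.0025,.078)] if n=="black_shaft" else [])
    for R,zz in L:
        p=((proj(circ(*q,R,zz))-c+25.5)*s).astype(np.int32);cv2.polylines(t,[p],True,(255,0,255),1)
    T.append(t)
T.append(T[0]*0)
m=np.vstack([np.hstack(T[:4]),np.hstack(T[4:])]);cv2.imwrite("pics/m1.png",cv2.resize(m,(800,400),interpolation=cv2.INTER_AREA))
E
```

```text
brass_wheel [ 0.5958 -0.2917] [ 0.5941 -0.2907] -18.75
brass_pinion [ 0.5585 -0.4203] [ 0.5566 -0.4162] -11.59
black_wheel [ 0.5924 -0.1861] [ 0.5927 -0.1855] -21.02
copper_sleeve [ 0.4879 -0.2272] [ 0.4869 -0.2259] -11.67
steel_pinion [ 0.5842 -0.0398] [ 0.5833 -0.0399] -16.64
bright_shaft [ 0.4503 -0.3356] [ 0.4517 -0.3443] -9.67
black_shaft [ 0.4334 -0.0997] [ 0.4345 -0.0997] -25.37
```

View pics/m1.png

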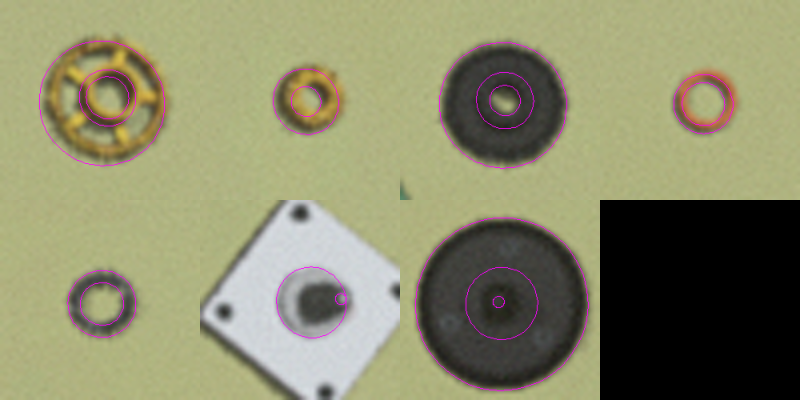

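```bash
python3 - <<'E'
from h import *
im=cv2.imread("pics/top0.png")
px=dict(brass_wheel=(379,209,.010,.0315),brass_pinion=(443,229,.014,.0165),black_wheel=(326,209,.01,.0315),copper_sleeve=(346,263,.01,.0145),steel_pinion=(251,212,.014,.0165),black_shaft=(280,290,.02,.041))
for n,(u,v,z,R) in px.items():
    W=28;p=im[v-W:v+W,u-W:u+W].astype(float);bg=np.median(np.r_[p[0],p[-1],p[:,0],p[:,-1]],0)
    d=np.linalg.norm(p-bg,axis=2);S=8
    d=cv2.resize(d.astype(np.float32),None,fx=S,fy=S,interpolation=cv2.INTER_CUBIC)
    m=(d>35).astype(np.uint8);cs=max(cv2.findContours(m,0,1)[0],key=cv2.contourArea)
    h=cv2.convexHull(cs)[:,0];e=cv2.fitEllipse(h)
    c=(np.array(e[0])+.5)/S-.5+[u-W,v-W]
    # side silhouette: hull of top & bottom circles -> compare with same fit on synthetic
    zs=[z,0] ; q=ray(*c,z)
    for _ in range(3):
        H=cv2.convexHull(np.vstack([proj(circ(*q,R,zz)) for zz in zs]).astype(np.float32))
        q=q+ray(*c,z)-ray(*cv2.fitEllipse(H)[0],z)
    print(n,np.round(q,4),"rim-fit",np.round(fit(im,q,[(R,z)],rng=.004)[0],4),np.array(e[1])/S)
E
```

```text
brass_wheel [ 0.5966 -0.2934] rim-fit [ 0.5954 -0.2923] [31.13934135 32.61904907]
brass_pinion [ 0.5589 -0.4203] rim-fit [ 0.5577 -0.4178] [17.45014381 18.15289688]
black_wheel [ 0.5941 -0.186 ] rim-fit [ 0.5932 -0.1859] [32.13679123 32.55712509]
copper_sleeve [ 0.4878 -0.2273] rim-fit [ 0.4869 -0.226 ] [15.82134724 16.75513649]
steel_pinion [ 0.5843 -0.0395] rim-fit [ 0.5832 -0.0399] [17.51237679 18.06448364]
black_shaft [ 0.4343 -0.1   ] rim-fit [ 0.4344 -0.0998] [43.96508789 44.51200867]
```

>>> apply_moves([
  [[1, 0, 0.5, 0.108], [1, 0, 0.5, 0.108], [1, 0, 0.5, 0.108], [1, 0, 0.5, 0.108]],
], gripper=0.55, force=40)

```text
time: 1.23
tool_pos: [0.2995, -0.4761, 0.2414]
tool_rot: [-3.137, 0.0, -0.002]
ft_force: [0.5, 0.4, -1.0]
grip_width: 0.463
finger_force: 0.0
```

>>> apply_moves([
  [[1, -0.8, 0.2, 0], [1, -0.8, 0.2, 0], [1, -0.8, 0.2, 0], [1, -0.8, 0.2, 0]],
])

```text
time: 1.57
tool_pos: [0.4181, -0.3806, 0.2197]
tool_rot: [-3.141, -0.0, 0.003]
ft_force: [0.0, 0.6, 0.3]
grip_width: 0.449
finger_force: 0.0
```

>>> apply_moves([
  [[1, -0.75, 0.2, 0], [1, -0.75, 0.2, 0], [1, -0.75, 0.2, 0], [1, -0.75, 0.2, 0], [1, -0.75, 0.2, 0]],
])

```text
time: 1.98
tool_pos: [0.5393, -0.2891, 0.1949]
tool_rot: [-3.14, 0.0, 0.007]
ft_force: [-0.7, 0.2, -0.9]
grip_width: 0.45
finger_force: 0.0
```

>>> apply_moves([
  [[0.47, 0.026, 0.3, 0.002], [0.47, 0.026, 0.5, 0.002], [0.47, 0.026, 0.5, 0.002], [0.47, 0.026, 0.5, 0.002], [0.47, 0.026, 0.5, 0.002], [0.47, 0.026, 0.5, 0.002]],
])

```text
time: 2.48
tool_pos: [0.5924, -0.2963, 0.1381]
tool_rot: [3.14, -0.002, -0.006]
ft_force: [0.2, -0.2, -0.5]
grip_width: 0.452
finger_force: 0.0
```

```bash
python3 - <<'E'
from h import *
o=r.get_obs();print(o['tool_pos'],o['tool_rot'],o['time'])
im=get_image("top");cv2.imwrite("pics/t2.png",im);o=r.get_obs();print(o['tool_pos'],o['tool_rot'],o['time'])
E
```

```text
[ 0.59239814 -0.29632566  0.13812379] [ 3.13965810e+00 -2.33177435e-03 -6.12912554e-03] 2.4833
[ 0.59241947 -0.29626138  0.13820067] [ 3.13959192e+00 -2.52709462e-03 -6.23063917e-03] 2.5333
```

>>> apply_moves([
  [[0.024, -0.028, 0.2, -0.002], [0.024, -0.028, 0.4, -0.002], [0.024, -0.028, 0.4, -0.002], [0.024, -0.028, 0.4, -0.002]],
])

```text
time: 2.87
tool_pos: [0.5952, -0.2924, 0.0887]
tool_rot: [-3.141, 0.0, 0.0]
ft_force: [-0.1, 0.3, -0.1]
grip_width: 0.453
finger_force: 0.0
```

>>> apply_moves([
  [[0, 0, 0, 0], [0, 0, 0, 0], [0, 0, 0, 0], [0, 0, 0, 0], [0, 0, 0, 0]],
], gripper=0.8)

```text
time: 3.28
tool_pos: [0.5961, -0.2928, 0.0903]
tool_rot: [3.139, -0.003, 0.0]
ft_force: [-1.4, -0.9, 7.2]
grip_width: 0.307
finger_force: 40.1
```

```bash
python3 - <<'E'
from h import *
o=r.get_obs();print(o['qpos'],o['ft_force'],o['tool_pos'])
E
```

```text
[-6.34331886e-01  7.75185750e-01  1.22069401e+00 -4.32699617e-04
  1.14201677e+00  9.36172221e-01] [-1.44485905 -0.93858272  7.21383512] [ 0.59610671 -0.29281014  0.09034476]
```

>>> apply_moves([
  [[0, 0, -0.01, 0], [0, 0, -0.01, 0], [0, 0, -0.01, -0.04], [0, 0, -0.01, -0.08], [0, 0, -0.01, -0.12], [0, 0, -0.01, -0.16], [0, 0, -0.01, -0.2], [0, 0, -0.01, -0.24], [0, 0, -0.01, -0.28], [0, 0, -0.01, -0.3], [0, 0, -0.01, -0.3], [0, 0, -0.01, -0.3]],
], gripper=0.55)

```text
time: 4.28
tool_pos: [0.5957, -0.2922, 0.0893]
tool_rot: [3.141, -0.0, 0.941]
ft_force: [0.5, -0.2, 0.3]
grip_width: 0.447
finger_force: 0.0
```

>>> apply_moves([
  [[0, 0, 0, -0.04], [0, 0, 0, -0.08], [0, 0, 0, -0.12], [0, 0, 0, -0.16], [0, 0, 0, -0.2], [0, 0, 0, -0.2], [0, 0, 0, -0.2], [0, 0, 0, -0.2]],
])

```text
time: 4.95
tool_pos: [0.5957, -0.2922, 0.0892]
tool_rot: [3.142, 0.0, 1.567]
ft_force: [0.8, 1.5, 0.3]
grip_width: 0.446
finger_force: 0.0
```

>>> apply_moves([
  [[0, 0, 0, 0], [0, 0, 0, 0], [0, 0, 0, 0], [0, 0, 0, 0], [0, 0, 0, 0], [0, 0, 0, 0]],
], gripper=0.8)

```text
time: 5.45
tool_pos: [0.5959, -0.2923, 0.0896]
tool_rot: [3.141, 0.0, 1.571]
ft_force: [1.6, 0.6, 5.6]
grip_width: 0.308
finger_force: 39.8
```

>>> apply_moves([
  [[0, 0, 0, 0], [0, 0, 0, 0], [0, 0, -0.3, 0], [0, 0, -0.6, 0], [-0.3, -0.1, -1, 0], [-0.6, -0.5, -1, 0], [-1, -0.5, -1, 0], [-1, -1, -1, 0]],
], gripper=0.55)

```text
time: 6.12
tool_pos: [0.5069, -0.4031, 0.2083]
tool_rot: [3.139, 0.003, 1.571]
ft_force: [-0.7, -0.9, -0.7]
grip_width: 0.453
finger_force: 0.0
```

>>> apply_moves([
  [[-0.3, 0, 0, 0], [-0.6, 0, 0, 0], [-1, 0, 0, 0], [-1, 0, 0, 0]],
])

```text
time: 6.45
tool_pos: [0.5042, -0.5251, 0.2063]
tool_rot: [-3.141, 0.001, 1.567]
ft_force: [-0.9, -1.2, -0.3]
grip_width: 0.449
finger_force: 0.0
```

```bash
python3 - <<'E'
from h import *
im=get_image("top");cv2.imwrite("pics/t3.png",im)
for n,q0 in dict(brass_wheel=(.5958,-.2922),black_shaft=(.4344,-.0998)).items():
  for L in (M[n],M[n][-1:],M[n][:1]): print(n,fit(im,q0,L,rng=.006)[0])
a=cv2.imread("pics/top0.png");n='brass_wheel'
for R,z in M[n]: print(R,fit(a,(.5958,-.2922),[(R,z)],rng=.004)[0],fit(im,(.5958,-.2922),[(R,z)],rng=.004)[0])
b=np.hstack([x[180:240,345:415] for x in(a,im)]);cv2.imwrite("pics/c3.png",cv2.resize(b,None,fx=5,fy=5))
print(r.get_obs()['tool_pos'])
E
```

```text
brass_wheel [ 0.59184673 -0.28850729]
brass_wheel [ 0.59313464 -0.28989268]
brass_wheel [ 0.59109344 -0.28802443]
black_shaft [ 0.43402408 -0.10000432]
black_shaft [ 0.42641338 -0.11177671]
black_shaft [ 0.43407363 -0.09993797]
0.014 [ 0.59326987 -0.2903712 ] [ 0.59109344 -0.28802443]
0.0105 [ 0.59861737 -0.29467755] [ 0.59600746 -0.292431  ]
0.0315 [ 0.59543888 -0.29232473] [ 0.59313464 -0.28989268]
[ 0.50466285 -0.52353068  0.20602064]
```

View pics/c3.png

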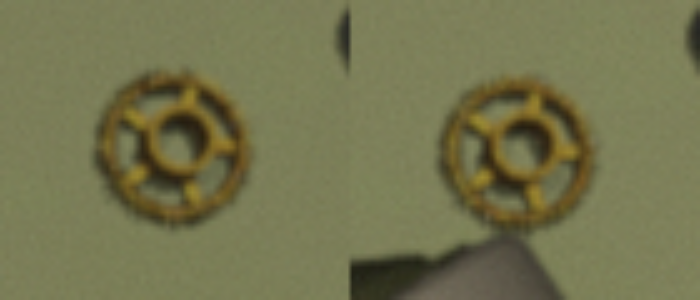

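```bash
python3 - <<'E'
from h import *
a=cv2.imread("pics/top0.png");g=cv2.GaussianBlur(cv2.cvtColor(a,6),(0,0),.7).astype(np.float32)
def val(p):
    m=p.astype(np.float32)[None];return cv2.remap(g,m[...,0],m[...,1],cv2.INTER_LINEAR)[0]
t=np.linspace(-.034,.034,40)
def sq(x,y,th,h):
    P=np.vstack([np.c_[t,0*t+h],np.c_[t,0*t-h],np.c_[0*t+h,t],np.c_[0*t-h,t]])
    c,s=np.cos(th),np.sin(th);return np.c_[P@[[c,s],[-s,c]]+[x,y],0*P[:,:1]+.02]
cost=lambda p:-sum(abs((val(proj(sq(*p,.0413)))-val(proj(sq(*p,.0387)))).reshape(4,-1).mean(1)))
best=min(((cost((.4517+i,-.3443+j,th)),.4517+i,-.3443+j,th) for i in np.arange(-.006,.0061,.002) for j in np.arange(-.006,.0061,.002) for th in np.arange(0,1.57,.05)))
q=minimize(cost,best[1:],method='Nelder-Mead');print(best,q.x,q.fun)
for R,z in [(.017,.026),(.009,.044),(.006,.06),(.0025,.078)]: print(R,fit(a,q.x[:2],[(R,z)],rng=.004))
p=proj([*q.x[:2],.078])[0];print(p,proj([*q.x[:2],.026])[0])
t=cv2.resize(a[255:310,380:435],None,fx=10,fy=10,interpolation=cv2.INTER_CUBIC)
for R,z in [(.017,.026),(.0025,.078),(.009,.044)]:
    cv2.polylines(t,[((proj(circ(*q.x[:2],R,z))-[380,255]+.5)*10).astype(np.int32)],True,(255,0,255),1)
cv2.imwrite("pics/sh.png",t)
E
```

```text
(np.float32(-96.488525), np.float64(0.4517), np.float64(-0.3463), np.float64(0.9)) [ 0.45191645 -0.3468512   0.91357035] -100.1080322265625
0.017 (array([ 0.45149104, -0.3438682 ]), np.float64(-8.706757545471191))
0.009 (array([ 0.45069596, -0.34254725]), np.float64(-8.520153999328613))
0.006 (array([ 0.45194449, -0.34901263]), np.float64(-4.477931499481201))
0.0025 (array([ 0.44735689, -0.34415764]), np.float64(-2.662329912185669))
[416.10346429 281.19119905] [408.6650384  282.03537399]
```

View pics/sh.png

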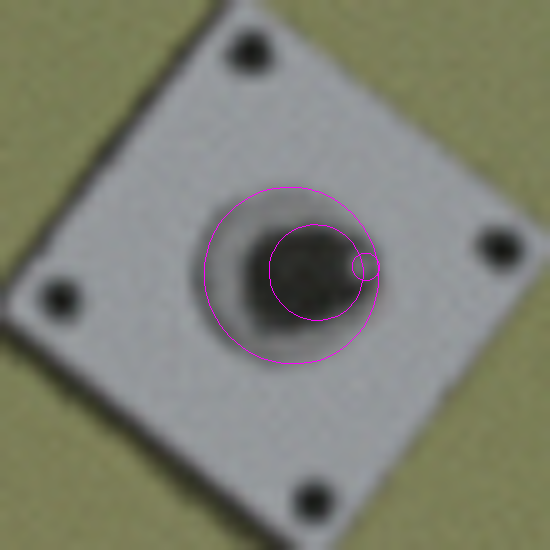

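>>> apply_moves([
  [[0.3, 0.25, 0, 0], [0.6, 0.5, 0, 0], [0.9, 0.76, 0, 0], [0.95, 0.76, 0, 0], [0.95, 0.76, 0, 0]],
])

```text
time: 6.92
tool_pos: [0.6003, -0.3997, 0.2077]
tool_rot: [-3.141, -0.002, 1.578]
ft_force: [0.9, 0.4, -0.4]
grip_width: 0.448
finger_force: 0.0
```

>>> apply_moves([
  [[0.3, 0, 0.3, 0], [0.6, 0, 0.5, 0], [0.9, 0, 0.6, 0], [0.97, 0, 0.6, 0], [0.97, 0, 0.6, 0], [0.97, 0, 0.6, 0], [0.97, 0, 0.6, 0]],
])

```text
time: 7.5
tool_pos: [0.5976, -0.2904, 0.1368]
tool_rot: [3.14, 0.001, 1.571]
ft_force: [0.1, 1.5, 0.6]
grip_width: 0.449
finger_force: 0.0
```

```bash
python3 - <<'E'
from h import *
get_image("top");o=r.get_obs();print(o['tool_pos'],o['tool_rot'])
E
```

```text
[ 0.5975155  -0.29068078  0.13674214] [3.14017112e+00 1.35887827e-03 1.57005955e+00]
```

>>> apply_moves([
  [[-0.013, -0.014, 0.2, 0], [-0.013, -0.014, 0.4, 0], [-0.013, -0.014, 0.4, 0], [-0.013, -0.014, 0.4, 0], [-0.013, -0.014, 0.4, 0]],
])

```text
time: 7.97
tool_pos: [0.5962, -0.2917, 0.0893]
tool_rot: [3.14, 0.001, 1.571]
ft_force: [0.5, -0.4, 0.9]
grip_width: 0.447
finger_force: 0.0
```

>>> apply_moves([
  [[0, 0, 0, 0], [0, 0, 0, 0], [0, 0, 0, 0], [0, 0, 0, 0], [0, 0, 0, 0], [0, 0, 0, 0]],
], gripper=0.8, force=60)

```text
time: 8.47
tool_pos: [0.5964, -0.2914, 0.0901]
tool_rot: [3.139, 0.003, 1.571]
ft_force: [-0.6, -0.8, 7.1]
grip_width: 0.299
finger_force: 59.1
```

>>> apply_moves([
  [[0, 0, -0.2, 0], [0, 0, -0.5, 0], [0, 0, -0.8, 0], [0, 0, -1, 0], [0, 0, -1, 0], [0, 0, -1, 0], [0, 0, -1, 0]],
])

```text
time: 9.05
tool_pos: [0.5954, -0.2904, 0.2069]
tool_rot: [-3.14, -0.001, 1.571]
ft_force: [0.2, 0.2, -2.6]
grip_width: 0.3
finger_force: 59.6
```

```bash
python3 - <<'E'
from h import *
get_image("top");o=r.get_obs();print(o['tool_pos'],o['tool_rot'],o['ft_force'],o['grip_width'])
E
```

```text
[ 0.59534326 -0.29036502  0.20630553] [-3.13913219e+00 -1.85491744e-03  1.57134329e+00] [ 0.40980108 -0.35845181 -1.90730302] 0.29447356049992085
```

>>> apply_moves([
  [[-0.12, -0.3, 0, 0], [-0.24, -0.6, 0, 0], [-0.36, -0.9, 0, 0], [-0.36, -0.9, 0, 0], [-0.36, -0.9, 0, 0]],
])

```text
time: 9.52
tool_pos: [0.4863, -0.3346, 0.2069]
tool_rot: [-3.14, -0.002, 1.568]
ft_force: [0.6, -0.0, -1.6]
grip_width: 0.297
finger_force: 59.9
```

>>> apply_moves([
  [[-0.107, -0.28, 0, 0], [-0.107, -0.28, 0.1, 0], [-0.107, -0.28, 0.25, 0], [-0.107, -0.28, 0.25, 0], [-0.107, -0.28, 0.25, 0], [-0.107, -0.28, 0.25, 0], [-0.107, -0.28, 0.25, 0]],
])

```text
time: 10.1
tool_pos: [0.4549, -0.3468, 0.1786]
tool_rot: [3.141, 0.001, 1.572]
ft_force: [1.0, -0.9, -1.9]
grip_width: 0.297
finger_force: 60.0
```

```bash
python3 - <<'E'
from h import *
im=get_image("scene");o=r.get_obs();print(o['tool_pos'],o['tool_rot'],o['ft_force'],o['grip_width'])
c=proj([.452,-.345,.09],"scene")[0].astype(int);print(c)
t=im[c[1]-60:c[1]+60,c[0]-80:c[0]+80];cv2.imwrite("pics/s4.png",cv2.resize(t,None,fx=4,fy=4))
E
```

```text
[ 0.4547972  -0.3467737   0.17860642] [3.14074287e+00 9.43467001e-04 1.57201628e+00] [-0.26877377 -1.03850352 -1.41753728] 0.29367269664512163
[408 202]
```

View pics/s4.png

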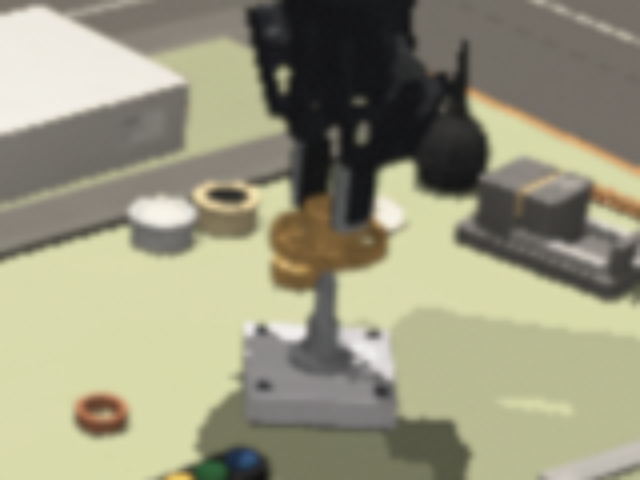

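>>> apply_moves([
  [[0, 0, 0.08, 0], [0, 0, 0.16, 0], [0, 0, 0.24, 0], [0, 0, 0.3, 0], [0, 0, 0.3, 0]],
])

```text
time: 10.57
tool_pos: [0.4537, -0.3463, 0.1398]
tool_rot: [-3.139, -0.003, 1.571]
ft_force: [-0.1, -0.0, -1.2]
grip_width: 0.299
finger_force: 60.0
```

>>> apply_moves([
  [[0, 0, 0.05, 0], [0, 0, 0.1, 0], [0, 0, 0.13, 0], [0, 0, 0.13, 0]],
])

```text
time: 10.9
tool_pos: [0.4541, -0.3467, 0.1255]
tool_rot: [-3.141, -0.001, 1.571]
ft_force: [-0.2, -0.3, -1.5]
grip_width: 0.299
finger_force: 60.0
```

>>> apply_moves([
  [[0, 0, 0.03, 0], [0, 0, 0.06, 0], [0, 0, 0.08, 0], [0, 0, 0.08, 0], [0, 0, 0.08, 0]],
])

```text
time: 11.32
tool_pos: [0.4542, -0.3468, 0.1165]
tool_rot: [-3.141, -0.0, 1.571]
ft_force: [-0.9, 1.0, -2.5]
grip_width: 0.3
finger_force: 59.9
```

>>> apply_moves([
  [[0, 0, 0, 0], [0, 0, 0, 0], [0, 0, 0, 0], [0, 0, -0.1, 0], [0, 0, -0.3, 0], [0, 0, -0.6, 0], [0, 0, -0.8, 0], [0, 0, -0.8, 0], [0, 0, -0.8, 0]],
], gripper=0.5)

```text
time: 12.07
tool_pos: [0.4545, -0.347, 0.214]
tool_rot: [3.139, 0.002, 1.571]
ft_force: [-0.8, -0.5, -0.4]
grip_width: 0.502
finger_force: 0.0
```

>>> apply_moves([
  [[-0.15, 0.2, 0, 0.04], [-0.3, 0.4, 0, 0.08], [-0.45, 0.6, 0, 0.12], [-0.614, 0.88, 0, 0.16], [-0.614, 0.88, 0, 0.2], [-0.614, 0.88, 0, 0.24], [-0.614, 0.88, 0, 0.28], [-0.614, 0.88, 0, 0.3], [-0.614, 0.88, 0, 0.3]],
])

```text
time: 12.82
tool_pos: [0.5597, -0.4203, 0.2108]
tool_rot: [-3.139, 0.0, 0.626]
ft_force: [-0.2, -0.5, 0.0]
grip_width: 0.498
finger_force: 0.0
```

```bash
python3 - <<'E'
from h import *
im=get_image("top");o=r.get_obs();print(o['tool_pos'],o['tool_rot'],o['ft_force'],o['grip_width'])
cv2.imwrite("pics/t5.png",cv2.resize(im[240:320,360:440],None,fx=6,fy=6))
E
```

```text
[ 0.55970282 -0.42031942  0.21112417] [-3.13923267e+00  2.87832706e-04  6.30368315e-01] [-0.59454433  0.72051901  0.34276257] 0.4999234823204005
```

View pics/t5.png

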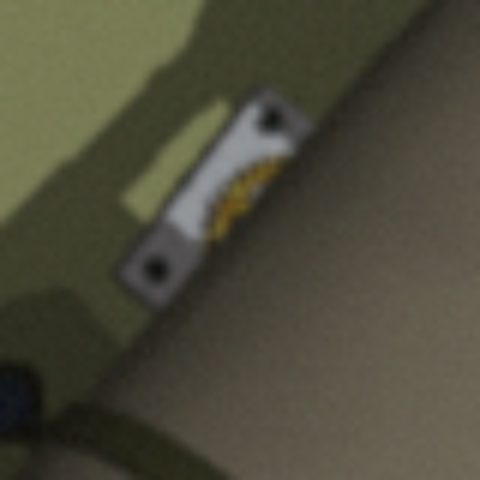

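>>> apply_moves([
  [[0, 0, 0.2, 0.04], [0, 0, 0.5, 0.08], [0, 0, 0.8, 0.12], [0, 0, 0.92, 0.16], [0, 0, 0.92, 0.2], [0, 0, 0.92, 0.2], [0, 0, 0.92, 0.2], [0, 0, 0.92, 0.2]],
])

```text
time: 13.53
tool_pos: [0.56, -0.4206, 0.1029]
tool_rot: [3.141, -0.001, 0.005]
ft_force: [0.1, -0.1, -0.3]
grip_width: 0.5
finger_force: 0.0
```

>>> apply_moves([
  [[0.006, 0, 0.08, 0], [0.006, 0, 0.14, 0], [0.006, 0, 0.14, 0], [0.006, 0, 0.14, 0]],
])

```text
time: 13.87
tool_pos: [0.5604, -0.4203, 0.0847]
tool_rot: [-3.141, 0.001, 0.001]
ft_force: [-0.5, -0.6, 0.7]
grip_width: 0.497
finger_force: 0.0
```

>>> apply_moves([
  [[0, 0, 0, 0], [0, 0, 0, 0], [0, 0, 0, 0], [0, 0, 0, 0], [0, 0, 0, 0]],
], gripper=0.8, force=30)

```text
time: 14.28
tool_pos: [0.561, -0.4208, 0.0869]
tool_rot: [3.14, -0.002, 0.001]
ft_force: [0.8, 1.1, 5.9]
grip_width: 0.199
finger_force: 2.9
```

>>> apply_moves([
  [[0, 0, -0.05, 0], [0, 0, -0.05, 0], [0, 0, -0.05, 0], [0, 0, -0.05, 0], [0, 0, 0, 0], [0, 0, 0.075, 0], [0, 0, 0.075, 0], [0, 0, 0.075, 0]],
], gripper=0.5)

```text
time: 14.95
tool_pos: [0.5603, -0.4202, 0.0752]
tool_rot: [-3.14, 0.002, 0.0]
ft_force: [-0.3, -1.0, 0.2]
grip_width: 0.503
finger_force: 0.0
```

>>> apply_moves([
  [[0, 0, 0, 0], [0, 0, 0, 0], [0, 0, 0, 0], [0, 0, 0, 0], [0, 0, 0, 0]],
], gripper=0.75)

```text
time: 15.37
tool_pos: [0.5606, -0.4205, 0.0766]
tool_rot: [3.142, -0.0, 0.0]
ft_force: [-0.3, -0.6, -0.3]
grip_width: 0.377
finger_force: 29.8
```

>>> apply_moves([
  [[0, 0, 0, 0], [0, 0, 0, 0], [0, 0, 0, -0.04], [0, 0, 0, -0.08], [0, 0, 0, -0.12], [0, 0, 0, -0.16], [0, 0, 0, -0.2], [0, 0, 0, -0.24], [0, 0, 0, -0.28], [0, 0, 0, -0.3], [0, 0, 0, -0.3], [0, 0, 0, -0.3]],
], gripper=0.5)

```text
time: 16.37
tool_pos: [0.5606, -0.4204, 0.0766]
tool_rot: [3.142, 0.0, 0.941]
ft_force: [1.7, 0.2, 0.6]
grip_width: 0.5
finger_force: 0.0
```

>>> apply_moves([
  [[0, 0, 0, -0.04], [0, 0, 0, -0.08], [0, 0, 0, -0.12], [0, 0, 0, -0.16], [0, 0, 0, -0.2], [0, 0, 0, -0.2], [0, 0, 0, -0.2], [0, 0, 0, -0.2]],
])

```text
time: 17.03
tool_pos: [0.5606, -0.4204, 0.0765]
tool_rot: [3.142, -0.0, 1.567]
ft_force: [-0.5, -0.4, -0.2]
grip_width: 0.496
finger_force: 0.0
```

>>> apply_moves([
  [[0, 0, 0, 0], [0, 0, 0, 0], [0, 0, 0, 0], [0, 0, 0, 0], [0, 0, 0, 0], [0, 0, 0, 0]],
], gripper=0.75, force=50)

```text
time: 17.53
tool_pos: [0.5606, -0.4205, 0.077]
tool_rot: [3.141, 0.0, 1.571]
ft_force: [-1.5, 0.0, 4.6]
grip_width: 0.362
finger_force: 49.4
```

>>> apply_moves([
  [[0, 0, -0.2, 0], [0, 0, -0.5, 0], [0, 0, -0.8, 0], [0, 0, -1, 0], [0, 0, -1, 0], [0, 0, -1, 0], [0, 0, -1, 0]],
])

```text
time: 18.12
tool_pos: [0.5603, -0.4201, 0.1949]
tool_rot: [-3.14, -0.002, 1.571]
ft_force: [0.3, 0.6, -1.2]
grip_width: 0.367
finger_force: 49.7
```

>>> apply_moves([
  [[0.2, -0.3, 0, 0], [0.4, -0.6, 0, 0], [0.612, -0.886, 0, 0], [0.612, -0.886, 0, 0], [0.612, -0.886, 0.1, 0], [0.612, -0.886, 0.2, 0], [0.612, -0.886, 0.2, 0], [0.612, -0.886, 0.2, 0], [0.612, -0.886, 0.2, 0]],
])

```text
time: 18.87
tool_pos: [0.4543, -0.3471, 0.1722]
tool_rot: [-3.141, -0.001, 1.571]
ft_force: [0.1, -0.1, -0.9]
grip_width: 0.367
finger_force: 49.8
```

```bash
python3 - <<'E'
from h import *
im=get_image("scene");o=r.get_obs();print(o['tool_pos'],o['tool_rot'],o['ft_force'],o['grip_width'])
c=proj([.452,-.345,.07],"scene")[0].astype(int);print(c)
t=im[c[1]-50:c[1]+50,c[0]-60:c[0]+60];cv2.imwrite("pics/s6.png",cv2.resize(t,None,fx=5,fy=5,interpolation=cv2.INTER_CUBIC))
E
```

```text
[ 0.45440146 -0.34720967  0.17254746] [-3.14154385e+00 -9.07783997e-05  1.57132229e+00] [ 0.04986767 -0.29541786 -1.10135973] 0.36442241651982477
[407 211]
```

View pics/s6.png

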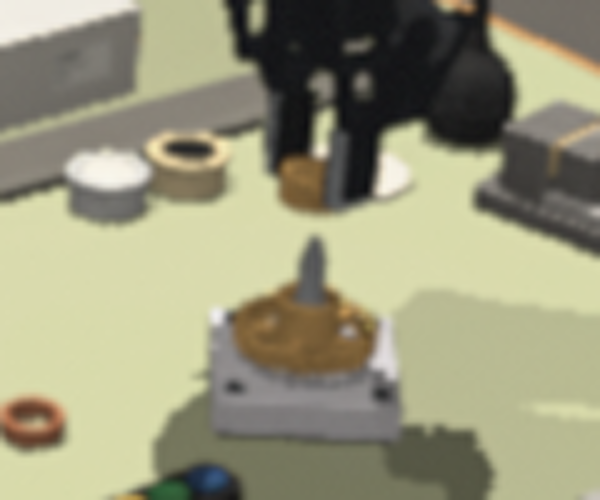

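>>> apply_moves([
  [[0, 0, 0.08, 0], [0, 0, 0.16, 0], [0, 0, 0.24, 0], [0, 0, 0.26, 0], [0, 0, 0.26, 0]],
])

```text
time: 19.33
tool_pos: [0.454, -0.3467, 0.14]
tool_rot: [-3.14, -0.002, 1.571]
ft_force: [1.3, -0.9, -0.3]
grip_width: 0.364
finger_force: 49.8
```

>>> apply_moves([
  [[0, 0, 0.05, 0], [0, 0, 0.1, 0], [0, 0, 0.1, 0], [0, 0, 0.1, 0]],
])

```text
time: 19.67
tool_pos: [0.4541, -0.347, 0.1289]
tool_rot: [-3.141, -0.001, 1.571]
ft_force: [-1.6, -0.3, -2.3]
grip_width: 0.366
finger_force: 49.7
```

>>> apply_moves([
  [[0, 0, 0.01, 0], [0, 0, 0.01, 0], [0, 0, 0.01, 0]],
])

```text
time: 19.92
tool_pos: [0.4542, -0.3472, 0.1282]
tool_rot: [3.142, 0.0, 1.571]
ft_force: [-1.6, -0.5, -0.8]
grip_width: 0.363
finger_force: 49.7
```

>>> apply_moves([
  [[0, 0, 0, 0], [0, 0, 0, 0], [0, 0, 0, 0], [0, 0, -0.1, 0], [0, 0, -0.3, 0], [0, 0, -0.6, 0], [0, 0, -0.8, 0], [0, 0, -0.8, 0], [0, 0, -0.8, 0]],
], gripper=0.5)

```text
time: 20.67
tool_pos: [0.4545, -0.3472, 0.2253]
tool_rot: [3.14, 0.002, 1.571]
ft_force: [0.2, -0.6, -0.1]
grip_width: 0.497
finger_force: 0.0
```

>>> apply_moves([
  [[0.3, 0.15, 0, 0], [0.6, 0.3, 0, 0], [0.85, 0.4, 0, 0], [0.85, 0.4, 0, 0], [0.85, 0.4, 0, 0]],
])

```text
time: 21.08
tool_pos: [0.5024, -0.2434, 0.2229]
tool_rot: [-3.14, -0.001, 1.574]
ft_force: [0.6, -0.5, -0.3]
grip_width: 0.499
finger_force: 0.0
```

```bash
python3 - <<'E'
from h import *
im=get_image("scene");o=r.get_obs();print(o['tool_pos'],o['tool_rot'],o['ft_force'],o['grip_width'])
t=im[130:270,340:480];a=get_image("top")[230:310,360:440]
cv2.imwrite("pics/s7.png",np.hstack([cv2.resize(t,(400,400)),cv2.resize(a,(400,400))]))
E
```

```text
[ 0.50212228 -0.24459454  0.22306594] [-3.14007055e+00 -1.00335639e-03  1.57243053e+00] [-0.02448007 -0.41150087 -0.00208999] 0.49770728359231586
```

View pics/s7.png

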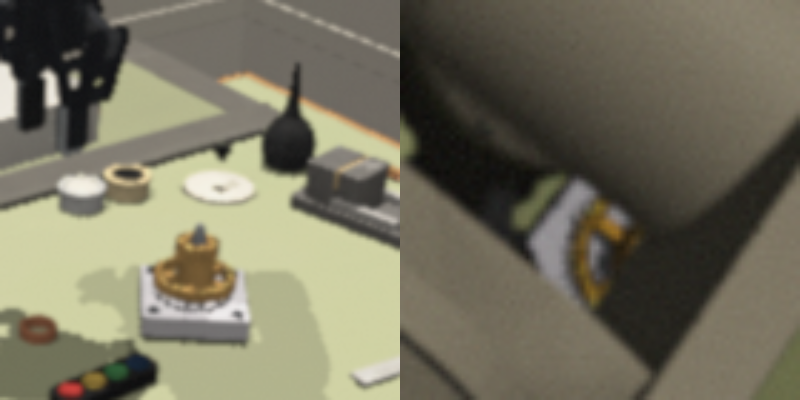

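>>> apply_moves([
  [[0.3, 0.15, 0, 0], [0.6, 0.3, 0, 0], [0.85, 0.35, 0, 0], [0.85, 0.35, 0, 0], [0.85, 0.35, 0, 0]],
])

```text
time: 21.6
tool_pos: [0.5441, -0.1429, 0.2237]
tool_rot: [-3.141, -0.0, 1.572]
ft_force: [-0.1, -0.6, -0.2]
grip_width: 0.498
finger_force: 0.0
```

>>> apply_moves([
  [[0.3, 0.15, 0, 0.04], [0.6, 0.3, 0, 0.08], [0.842, 0.347, 0, 0.12], [0.842, 0.347, 0.2, 0.16], [0.842, 0.347, 0.5, 0.2], [0.842, 0.347, 0.8, 0.24], [0.842, 0.347, 0.8, 0.28], [0.842, 0.347, 0.8, 0.3], [0.842, 0.347, 0.8, 0.3]],
])

```text
time: 22.35
tool_pos: [0.5856, -0.0441, 0.1272]
tool_rot: [-3.141, 0.001, 0.623]
ft_force: [0.1, -0.4, 0.9]
grip_width: 0.499
finger_force: 0.0
```

>>> apply_moves([
  [[0, 0, 0, 0.04], [0, 0, 0, 0.08], [0, 0, 0, 0.12], [0, 0, 0, 0.16], [0, 0, 0, 0.2], [0, 0, 0, 0.2], [0, 0, 0, 0.2], [0, 0, 0, 0.2]],
])

```text
time: 23.02
tool_pos: [0.5857, -0.0427, 0.1282]
tool_rot: [3.141, -0.0, 0.004]
ft_force: [0.9, -0.2, 0.2]
grip_width: 0.497
finger_force: 0.0
```

>>> apply_moves([
  [[0, -0.008, 0.2, 0], [0, -0.008, 0.4, 0], [0, -0.008, 0.43, 0], [0, -0.008, 0.43, 0], [0, -0.008, 0.43, 0]],
])

```text
time: 23.43
tool_pos: [0.5861, -0.0413, 0.0773]
tool_rot: [3.141, -0.001, 0.002]
ft_force: [-0.1, 0.2, 0.9]
grip_width: 0.498
finger_force: 0.0
```

>>> apply_moves([
  [[0, 0, 0, 0], [0, 0, 0, 0], [0, 0, 0, 0], [0, 0, 0, 0], [0, 0, 0, 0]],
], gripper=0.75, force=30)

```text
time: 23.85
tool_pos: [0.5863, -0.0412, 0.0781]
tool_rot: [3.141, -0.003, 0.001]
ft_force: [-0.0, -0.3, 6.7]
grip_width: 0.375
finger_force: 29.7
```

>>> apply_moves([
  [[0, 0, 0, 0], [0, 0, 0, 0], [0, 0, 0, -0.04], [0, 0, 0, -0.08], [0, 0, 0, -0.12], [0, 0, 0, -0.16], [0, 0, 0, -0.2], [0, 0, 0, -0.24], [0, 0, 0, -0.28], [0, 0, 0, -0.3], [0, 0, 0, -0.3], [0, 0, 0, -0.3]],
], gripper=0.5)

```text
time: 24.85
tool_pos: [0.5857, -0.041, 0.0765]
tool_rot: [-3.142, -0.0, 0.941]
ft_force: [0.7, 0.3, 1.0]
grip_width: 0.499
finger_force: 0.0
```

>>> apply_moves([
  [[0, 0, 0, -0.04], [0, 0, 0, -0.08], [0, 0, 0, -0.12], [0, 0, 0, -0.16], [0, 0, 0, -0.2], [0, 0, 0, -0.2], [0, 0, 0, -0.2], [0, 0, 0, -0.2]],
])

```text
time: 25.52
tool_pos: [0.5857, -0.041, 0.0765]
tool_rot: [-3.142, -0.0, 1.567]
ft_force: [0.2, 0.2, -0.0]
grip_width: 0.5
finger_force: 0.0
```

>>> apply_moves([
  [[0, 0, 0, 0], [0, 0, 0, 0], [0, 0, 0, 0], [0, 0, 0, 0], [0, 0, 0, 0], [0, 0, 0, 0]],
], gripper=0.75, force=50)

```text
time: 26.02
tool_pos: [0.5857, -0.041, 0.077]
tool_rot: [3.141, 0.0, 1.57]
ft_force: [-1.4, 0.5, 5.5]
grip_width: 0.363
finger_force: 49.2
```

>>> apply_moves([
  [[0, 0, -0.2, 0], [0, 0, -0.5, 0], [0, 0, -0.8, 0], [0, 0, -1, 0], [0, 0, -1, 0], [0, 0, -1, 0], [0, 0, -1, 0]],
])

```text
time: 26.6
tool_pos: [0.5853, -0.0409, 0.1954]
tool_rot: [-3.14, -0.0, 1.571]
ft_force: [-0.4, 0.1, -0.3]
grip_width: 0.363
finger_force: 49.7
```

>>> apply_moves([
  [[-0.12, -0.3, 0, 0], [-0.24, -0.6, 0, 0], [-0.36, -0.9, 0, 0], [-0.36, -0.9, 0, 0], [-0.36, -0.9, 0, 0]],
])

```text
time: 27.02
tool_pos: [0.4762, -0.0846, 0.1955]
tool_rot: [-3.139, -0.001, 1.569]
ft_force: [0.2, 0.9, -0.3]
grip_width: 0.365
finger_force: 49.8
```

>>> apply_moves([
  [[-0.148, -0.34, 0, 0], [-0.148, -0.34, 0.1, 0], [-0.148, -0.34, 0.2, 0], [-0.148, -0.34, 0.2, 0], [-0.148, -0.34, 0.2, 0], [-0.148, -0.34, 0.2, 0]],
])

```text
time: 27.52
tool_pos: [0.4377, -0.102, 0.1726]
tool_rot: [3.141, -0.0, 1.572]
ft_force: [-0.5, -0.0, -0.5]
grip_width: 0.365
finger_force: 49.9
```

```bash
python3 - <<'E'
from h import *
im=get_image("scene");o=r.get_obs();print(o['tool_pos'],o['tool_rot'],o['ft_force'],o['grip_width'])
c=proj([.4345,-.1,.07],"scene")[0].astype(int);print(c)
t=im[c[1]-60:c[1]+60,c[0]-60:c[0]+60];cv2.imwrite("pics/s8.png",cv2.resize(t,None,fx=5,fy=5,interpolation=cv2.INTER_CUBIC))
E
```

```text
[ 0.43764431 -0.10196556  0.17275404] [3.14110331e+00 2.39518512e-04 1.57188480e+00] [ 0.49906547  0.11340348 -0.7219798 ] 0.3646613832028437
[312 247]
```

View pics/s8.png

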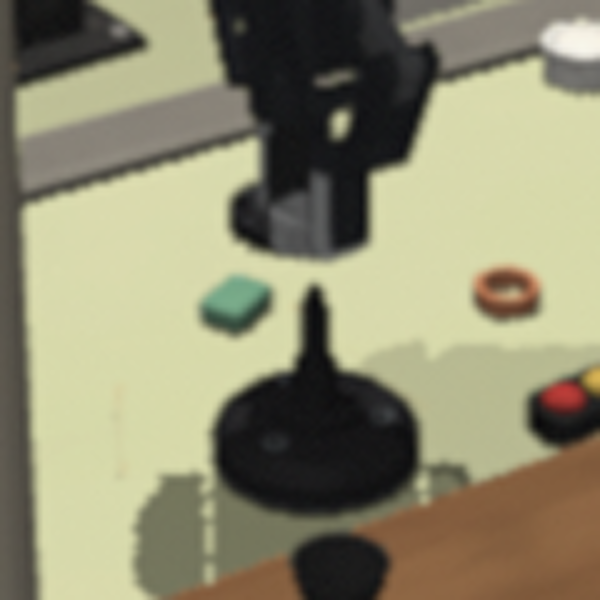

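>>> apply_moves([
  [[0, -0.006, 0.08, 0], [0, -0.006, 0.16, 0], [0, -0.006, 0.24, 0], [0, -0.006, 0.3, 0], [0, -0.006, 0.36, 0], [0, -0.006, 0.36, 0]],
])

```text
time: 28.07
tool_pos: [0.4361, -0.1018, 0.1285]
tool_rot: [-3.14, -0.001, 1.571]
ft_force: [-0.7, -0.3, -1.1]
grip_width: 0.362
finger_force: 49.9
```

>>> apply_moves([
  [[0, 0, 0.04, 0], [0, 0, 0.08, 0], [0, 0, 0.1, 0], [0, 0, 0.1, 0]],
])

```text
time: 28.4
tool_pos: [0.4359, -0.1017, 0.1168]
tool_rot: [-3.14, -0.001, 1.571]
ft_force: [-0.6, 1.4, -2.3]
grip_width: 0.364
finger_force: 49.8
```

>>> apply_moves([
  [[0, 0, 0.04, 0], [0, 0, 0.08, 0], [0, 0, 0.11, 0], [0, 0, 0.11, 0], [0, 0, 0.11, 0]],
])

```text
time: 28.82
tool_pos: [0.4358, -0.1017, 0.1036]
tool_rot: [-3.14, -0.001, 1.571]
ft_force: [-1.5, 5.2, -4.6]
grip_width: 0.365
finger_force: 49.8
```

>>> apply_moves([
  [[0, 0, 0, 0], [0, 0, 0, 0], [0, 0, 0, 0], [0, 0, -0.1, 0], [0, 0, -0.3, 0], [0, 0, -0.6, 0], [0, 0, -0.9, 0], [0, 0, -0.9, 0], [0, 0, -0.9, 0]],
], gripper=0.53)

```text
time: 29.57
tool_pos: [0.4368, -0.1025, 0.2139]
tool_rot: [3.137, 0.003, 1.571]
ft_force: [-0.1, 0.4, -0.2]
grip_width: 0.47
finger_force: 0.0
```

>>> apply_moves([
  [[-0.3, 0.15, 0, 0.04], [-0.6, 0.3, 0, 0.08], [-0.9, 0.445, 0, 0.12], [-1, 0.445, 0.2, 0.16], [-1, 0.445, 0.5, 0.2], [-1, 0.445, 0.7, 0.24], [-1, 0.445, 0.7, 0.28], [-1, 0.445, 0.7, 0.3], [-1, 0.445, 0.7, 0.3]],
])

```text
time: 30.32
tool_pos: [0.4892, -0.2219, 0.1264]
tool_rot: [-3.139, 0.001, 0.626]
ft_force: [-0.3, 0.1, 0.3]
grip_width: 0.47
finger_force: 0.0
```

>>> apply_moves([
  [[0, 0, 0, 0.04], [0, 0, 0, 0.08], [0, 0, 0, 0.12], [0, 0, 0, 0.16], [0, 0, 0, 0.2], [0, 0, 0, 0.2], [0, 0, 0, 0.2], [0, 0, 0, 0.2]],
])

```text
time: 30.98
tool_pos: [0.4896, -0.222, 0.1279]
tool_rot: [-3.141, 0.0, 0.005]
ft_force: [-0.7, -0.3, -1.4]
grip_width: 0.471
finger_force: 0.0
```

```bash
python3 - <<'E'
from h import *
im=get_image("scene");o=r.get_obs();print(o['tool_pos'],o['tool_rot'],o['ft_force'],o['grip_width'])
c=proj([.4345,-.1,.05],"scene")[0].astype(int);a=get_image("top")[250:330,240:320]
t=im[c[1]-50:c[1]+50,c[0]-50:c[0]+50];cv2.imwrite("pics/s9.png",np.hstack([cv2.resize(x,(400,400)) for x in(t,a)]))
E
```

```text
[ 0.48963561 -0.22199317  0.12794101] [-3.14150719e+00  1.77727933e-04  4.22538454e-03] [-0.28568894  0.43114902  0.5649704 ] 0.47094213318062533
```

View pics/s9.png

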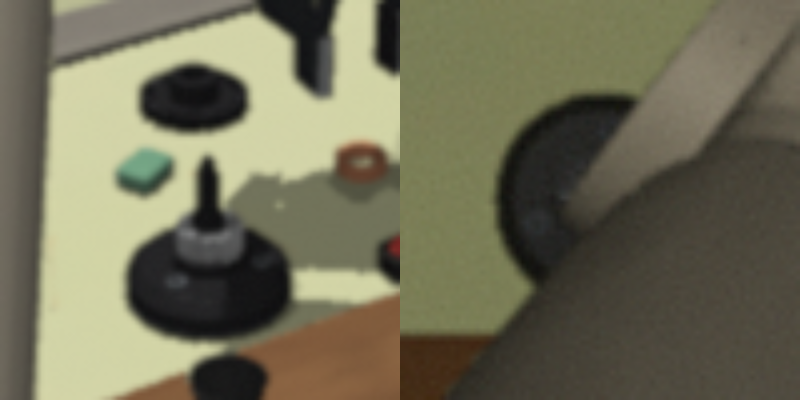

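>>> apply_moves([
  [[0, 0.053, 0.15, 0.001], [0, 0.053, 0.3, 0.001], [0, 0.053, 0.43, 0.001], [0, 0.053, 0.435, 0.001], [0, 0.053, 0.435, 0.001]],
])

```text
time: 31.5
tool_pos: [0.4895, -0.2283, 0.0756]
tool_rot: [-3.141, 0.001, -0.001]
ft_force: [-0.1, 0.3, 0.4]
grip_width: 0.472
finger_force: 0.0
```

>>> apply_moves([
  [[0, 0, 0, 0], [0, 0, 0, 0], [0, 0, 0, 0], [0, 0, 0, 0], [0, 0, 0, 0]],
], gripper=0.78, force=30)

```text
time: 31.92
tool_pos: [0.49, -0.2286, 0.0768]
tool_rot: [3.141, -0.001, -0.002]
ft_force: [-0.5, 0.9, 6.6]
grip_width: 0.322
finger_force: 30.2
```

>>> apply_moves([
  [[0, 0, 0, 0], [0, 0, 0, 0], [0, 0, 0, -0.04], [0, 0, 0, -0.08], [0, 0, 0, -0.12], [0, 0, 0, -0.16], [0, 0, 0, -0.2], [0, 0, 0, -0.24], [0, 0, 0, -0.28], [0, 0, 0, -0.3], [0, 0, 0, -0.3], [0, 0, 0, -0.3]],
], gripper=0.53)

```text
time: 32.92
tool_pos: [0.4896, -0.2283, 0.0758]
tool_rot: [-3.141, -0.0, 0.938]
ft_force: [0.1, -0.3, 0.0]
grip_width: 0.467
finger_force: 0.0
```

>>> apply_moves([
  [[0, 0, 0, -0.04], [0, 0, 0, -0.08], [0, 0, 0, -0.12], [0, 0, 0, -0.16], [0, 0, 0, -0.2], [0, 0, 0, -0.2], [0, 0, 0, -0.2], [0, 0, 0, -0.2]],
])

```text
time: 33.58
tool_pos: [0.4897, -0.2284, 0.0759]
tool_rot: [-3.142, -0.0, 1.564]
ft_force: [0.1, -0.0, 0.2]
grip_width: 0.468
finger_force: 0.0
```

>>> apply_moves([
  [[0, 0, 0, 0], [0, 0, 0, 0], [0, 0, 0, 0], [0, 0, 0, 0], [0, 0, 0, 0], [0, 0, 0, 0]],
], gripper=0.78, force=40)

```text
time: 34.08
tool_pos: [0.4897, -0.2283, 0.0761]
tool_rot: [3.141, 0.0, 1.568]
ft_force: [-1.7, 0.7, 5.3]
grip_width: 0.316
finger_force: 39.6
```

>>> apply_moves([
  [[0, 0, -0.2, 0], [0, 0, -0.5, 0], [0, 0, -0.8, 0], [0, 0, -1, 0], [0, 0, -1, 0], [0, 0, -1, 0], [0, 0, -1, 0]],
])

```text
time: 34.67
tool_pos: [0.4893, -0.2281, 0.1949]
tool_rot: [-3.14, -0.001, 1.568]
ft_force: [-0.6, 0.9, -1.8]
grip_width: 0.319
finger_force: 39.7
```

>>> apply_moves([
  [[0.3, -0.1, 0, 0], [0.6, -0.25, 0, 0], [0.9, -0.441, 0, 0], [1, -0.441, 0, 0], [1, -0.441, 0, 0]],
])

```text
time: 35.08
tool_pos: [0.4357, -0.1056, 0.1949]
tool_rot: [-3.139, -0.002, 1.57]
ft_force: [0.1, 0.1, -0.3]
grip_width: 0.319
finger_force: 39.7
```

>>> apply_moves([
  [[0.058, 0, 0, 0], [0.058, 0, 0.1, 0], [0.058, 0, 0.2, 0], [0.058, 0, 0.2, 0], [0.058, 0, 0.2, 0], [0.058, 0, 0.2, 0]],
])

```text
time: 35.58
tool_pos: [0.4376, -0.1019, 0.1721]
tool_rot: [3.141, 0.0, 1.567]
ft_force: [-0.6, 0.6, -0.2]
grip_width: 0.314
finger_force: 39.7
```

>>> apply_moves([
  [[0.004, -0.005, 0.08, 0], [0.004, -0.005, 0.16, 0], [0.004, -0.005, 0.24, 0], [0.004, -0.005, 0.32, 0], [0.004, -0.005, 0.38, 0], [0.004, -0.005, 0.38, 0]],
])

```text
time: 36.08
tool_pos: [0.4364, -0.1009, 0.1256]
tool_rot: [-3.14, -0.001, 1.568]
ft_force: [0.2, -0.8, -0.1]
grip_width: 0.318
finger_force: 39.7
```

>>> apply_moves([
  [[0, 0, 0.03, 0], [0, 0, 0.06, 0], [0, 0, 0.075, 0], [0, 0, 0.075, 0]],
])

```text
time: 36.42
tool_pos: [0.4365, -0.1008, 0.1172]
tool_rot: [-3.141, -0.0, 1.568]
ft_force: [-0.1, -0.2, -0.8]
grip_width: 0.319
finger_force: 39.7
```

>>> apply_moves([
  [[0, 0, 0, 0], [0, 0, 0, 0], [0, 0, 0, 0], [0, 0, -0.1, 0], [0, 0, -0.3, 0], [0, 0, -0.6, 0], [0, 0, -0.9, 0], [0, 0, -0.9, 0], [0, 0, -0.9, 0]],
], gripper=0.54)

```text
time: 37.17
tool_pos: [0.4368, -0.1009, 0.2269]
tool_rot: [3.138, 0.002, 1.568]
ft_force: [-0.5, 0.4, -0.5]
grip_width: 0.462
finger_force: 0.0
```

>>> apply_moves([
  [[-0.12, 0.25, 0, 0], [-0.24, 0.5, 0, 0], [-0.36, 0.7, 0, 0], [-0.36, 0.7, 0, 0], [-0.36, 0.7, 0, 0]],
])

```text
time: 37.58
tool_pos: [0.5205, -0.1445, 0.2234]
tool_rot: [-3.139, -0.002, 1.568]
ft_force: [0.0, 0.3, -0.5]
grip_width: 0.458
finger_force: 0.0
```

>>> apply_moves([
  [[-0.12, 0.25, 0, 0.04], [-0.24, 0.5, 0, 0.08], [-0.365, 0.628, 0, 0.12], [-0.365, 0.628, 0.2, 0.16], [-0.365, 0.628, 0.5, 0.2], [-0.365, 0.628, 0.7, 0.24], [-0.365, 0.628, 0.7, 0.28], [-0.365, 0.628, 0.7, 0.3], [-0.365, 0.628, 0.7, 0.3]],
])

```text
time: 38.33
tool_pos: [0.5946, -0.1875, 0.1401]
tool_rot: [-3.139, 0.001, 0.624]
ft_force: [-0.1, 0.0, -0.9]
grip_width: 0.463
finger_force: 0.0
```

>>> apply_moves([
  [[0, 0, 0, 0.04], [0, 0, 0, 0.08], [0, 0, 0, 0.12], [0, 0, 0, 0.16], [0, 0, 0, 0.2], [0, 0, 0, 0.2], [0, 0, 0, 0.2], [0, 0, 0, 0.2]],
])

```text
time: 39.0
tool_pos: [0.5954, -0.188, 0.1413]
tool_rot: [-3.141, 0.0, 0.002]
ft_force: [0.5, 0.4, -0.2]
grip_width: 0.46
finger_force: 0.0
```

```bash
python3 - <<'E'
from h import *
im=get_image("scene");o=r.get_obs();print(o['tool_pos'],o['tool_rot'],o['ft_force'],o['grip_width'])
c=proj([.4345,-.1,.05],"scene")[0].astype(int)
t=im[c[1]-50:c[1]+50,c[0]-50:c[0]+50];cv2.imwrite("pics/s10.png",cv2.resize(t,(500,500)))
E
```

```text
[ 0.59542089 -0.18803766  0.14130078] [-3.14146863e+00  2.46094826e-04  1.19220522e-03] [-0.0758227   0.49662681  0.61529528] 0.458930731590094
```

View pics/s10.png

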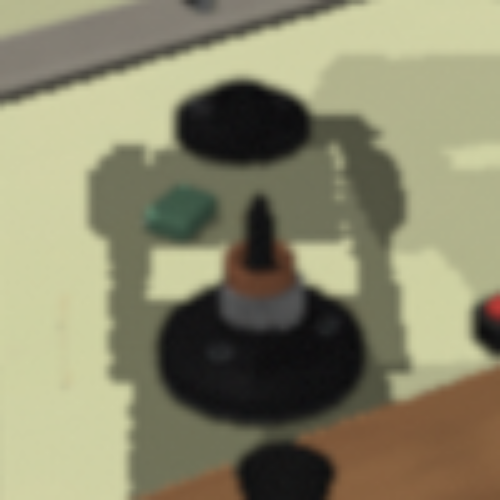

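>>> apply_moves([
  [[0.003, 0, 0.15, 0], [0.003, 0, 0.3, 0], [0.003, 0, 0.43, 0], [0.003, 0, 0.455, 0], [0.003, 0, 0.455, 0]],
])

```text
time: 39.47
tool_pos: [0.5956, -0.188, 0.0859]
tool_rot: [-3.141, 0.002, -0.001]
ft_force: [0.1, -0.2, 0.3]
grip_width: 0.459
finger_force: 0.0
```

>>> apply_moves([
  [[0, 0, 0, 0], [0, 0, 0, 0], [0, 0, 0, 0], [0, 0, 0, 0], [0, 0, 0, 0]],
], gripper=0.8, force=35)

```text
time: 39.88
tool_pos: [0.5963, -0.1884, 0.0876]
tool_rot: [3.141, -0.001, -0.002]
ft_force: [-0.6, -0.1, 4.5]
grip_width: 0.305
finger_force: 35.0
```

>>> apply_moves([
  [[0, 0, 0, 0], [0, 0, 0, 0], [0, 0, 0, -0.04], [0, 0, 0, -0.08], [0, 0, 0, -0.12], [0, 0, 0, -0.16], [0, 0, 0, -0.2], [0, 0, 0, -0.24], [0, 0, 0, -0.28], [0, 0, 0, -0.3], [0, 0, 0, -0.3], [0, 0, 0, -0.3]],
], gripper=0.54)

```text
time: 40.88
tool_pos: [0.5959, -0.1882, 0.0866]
tool_rot: [-3.141, 0.0, 0.938]
ft_force: [0.6, -0.2, -0.8]
grip_width: 0.463
finger_force: 0.0
```

>>> apply_moves([
  [[0, 0, 0, -0.04], [0, 0, 0, -0.08], [0, 0, 0, -0.12], [0, 0, 0, -0.16], [0, 0, 0, -0.2], [0, 0, 0, -0.2], [0, 0, 0, -0.2], [0, 0, 0, -0.2]],
])

```text
time: 41.55
tool_pos: [0.596, -0.1882, 0.0867]
tool_rot: [-3.142, -0.0, 1.564]
ft_force: [0.2, 0.5, 0.0]
grip_width: 0.461
finger_force: 0.0
```

>>> apply_moves([
  [[0, 0, 0, 0], [0, 0, 0, 0], [0, 0, 0, 0], [0, 0, 0, 0], [0, 0, 0, 0], [0, 0, 0, 0]],
], gripper=0.8, force=60)

```text
time: 42.05
tool_pos: [0.5961, -0.1883, 0.0871]
tool_rot: [3.141, 0.0, 1.567]
ft_force: [-0.9, 0.5, 5.8]
grip_width: 0.297
finger_force: 59.3
```

>>> apply_moves([
  [[0, 0, -0.2, 0], [0, 0, -0.5, 0], [0, 0, -0.8, 0], [0, 0, -1, 0], [0, 0, -1, 0], [0, 0, -1, 0], [0, 0, -1, 0]],
])

```text
time: 42.63
tool_pos: [0.5955, -0.188, 0.2051]
tool_rot: [-3.139, -0.001, 1.568]
ft_force: [0.1, 0.0, -1.5]
grip_width: 0.3
finger_force: 59.4
```

>>> apply_moves([
  [[0.15, -0.3, 0, 0], [0.3, -0.6, 0, 0], [0.4, -0.8, 0, 0], [0.4, -0.8, 0, 0], [0.4, -0.8, 0, 0]],
])

```text
time: 43.05
tool_pos: [0.4991, -0.1393, 0.2057]
tool_rot: [-3.139, -0.001, 1.568]
ft_force: [-0.4, -0.9, -1.4]
grip_width: 0.298
finger_force: 59.6
```

>>> apply_moves([
  [[0.15, -0.3, 0, 0], [0.326, -0.526, 0, 0], [0.326, -0.526, 0.1, 0], [0.326, -0.526, 0.2, 0], [0.326, -0.526, 0.2, 0], [0.326, -0.526, 0.2, 0], [0.326, -0.526, 0.2, 0]],
])

```text
time: 43.63
tool_pos: [0.4378, -0.1012, 0.1827]
tool_rot: [-3.142, -0.0, 1.568]
ft_force: [0.4, -0.5, -1.5]
grip_width: 0.301
finger_force: 59.7
```

>>> apply_moves([
  [[0, 0, 0, 0], [0, 0, 0, 0]],
])

```text
time: 43.8
tool_pos: [0.4375, -0.1009, 0.183]
tool_rot: [3.141, 0.0, 1.568]
ft_force: [1.1, -0.2, -1.1]
grip_width: 0.301
finger_force: 59.7
```

Bottom at 0.096. Lower to 0.066, correcting x slightly.

>>> apply_moves([
  [[0, -0.005, 0.06, 0], [0, -0.005, 0.12, 0], [0, -0.005, 0.18, 0], [0, -0.005, 0.25, 0], [0, -0.005, 0.25, 0]],
])

```text
time: 44.22
tool_pos: [0.4359, -0.1004, 0.151]
tool_rot: [-3.139, -0.002, 1.568]
ft_force: [-0.5, -0.3, -1.2]
grip_width: 0.298
finger_force: 59.7
```

>>> apply_moves([
  [[0, 0, 0.03, 0], [0, 0, 0.06, 0], [0, 0, 0.06, 0], [0, 0, 0.06, 0]],
])

```text
time: 44.55
tool_pos: [0.4365, -0.1007, 0.1455]
tool_rot: [-3.142, -0.0, 1.568]
ft_force: [0.2, 0.2, -0.8]
grip_width: 0.3
finger_force: 59.7
```

>>> apply_moves([
  [[0, 0, 0.03, 0], [0, 0, 0.06, 0], [0, 0, 0.065, 0], [0, 0, 0.065, 0], [0, 0, 0.065, 0]],
])

```text
time: 44.97
tool_pos: [0.4366, -0.1007, 0.1377]
tool_rot: [3.142, 0.0, 1.568]
ft_force: [0.4, 0.6, -2.0]
grip_width: 0.299
finger_force: 59.7
```

Release, retreat up and to the right, and look.

>>> apply_moves([
  [[0, 0, 0, 0], [0, 0, 0, 0], [0, 0, 0, 0], [0, 0, -0.1, 0], [0, 0, -0.3, 0], [0, 0, -0.6, 0], [0, 0, -0.9, 0], [0, 0, -0.9, 0], [0, 0, -0.9, 0]],
], gripper=0.54)

```text
time: 45.72
tool_pos: [0.4369, -0.1008, 0.2473]
tool_rot: [3.138, 0.002, 1.568]
ft_force: [-0.3, 0.5, -0.9]
grip_width: 0.459
finger_force: 0.0
```

>>> apply_moves([
  [[-0.3, 0.2, 0, 0], [-0.6, 0.4, 0, 0], [-0.9, 0.6, 0, 0], [-0.9, 0.6, 0, 0], [-0.9, 0.6, 0, 0]],
])

```text
time: 46.13
tool_pos: [0.5086, -0.2105, 0.2436]
tool_rot: [-3.139, -0.002, 1.566]
ft_force: [-0.5, 0.8, -0.7]
grip_width: 0.458
finger_force: 0.0
```

```bash
python3 - <<'E'
from h import *
im=get_image("scene");o=r.get_obs();print(o['tool_pos'],o['ft_force'],o['time'])
P=[im[c[1]-40:c[1]+40,c[0]-40:c[0]+40] for c in (proj([x,y,.05],"scene")[0].astype(int) for x,y in((.4345,-.1),(.4517,-.345)))]
cv2.imwrite("pics/s11.png",np.hstack([cv2.resize(t,(400,400),interpolation=cv2.INTER_CUBIC) for t in P]))
E
```

```text
[ 0.50785785 -0.20895856  0.24394372] [-0.1151346   0.05547201 -0.39576109] 46.1833
```

View pics/s11.png

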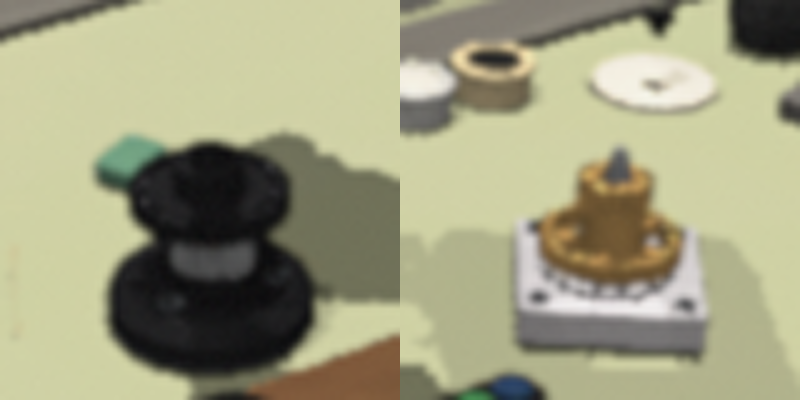

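```bash
python3 -c "
from bench import workorder
print(workorder.sign_off())"
```

```text
the job is handed in; nothing more can be done
None
```

The job is handed in at about 46 s. In the last pictures both stacks sit level on their shafts: brass wheel then brass pinion on the bright shaft, and steel pinion, copper sleeve, then black wheel on the black shaft. I have no verdict from the judging.

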